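# Hang a cleaned fitting to dry in self-closing forceps

## Task

The cleaned steel fitting with the narrow waist must stay clean, so never touch it with the gripper: squeeze the two handle pads of the self-closing forceps to open its jaws, put them round the fitting's waist where it stands, and let go so that the forceps hold it upright by themselves. Then, with the fitting held in the forceps, lay the forceps down squarely on the shelf of the drying stand, its wide foot between the two lips, so that the fitting hangs upright and clear of the pan. Leave the other fittings and the bench things standing where they are.

Things in the scene. Friction and masses are not known exactly. Their poses are not given: they have to be found in the camera images.
- forceps: self-closing forceps lying on the bench, 190 mm long, 0.2 kg, steel with black grips. Origin: underside, below the pivot; +x along it to the jaws, z up. Flat keel 6 mm thick, x -85 to +40 mm, 22 mm wide, widening to a foot 44 mm wide at x -18 to +38 mm. Two sprung arms turn about the upright pivot; squeezing the handle pads together opens the jaws
- forceps_handles (a point): midway between the two handle pads, 70 mm behind the pivot, 24 mm above the underside. Grasp here along the forceps' y to open the jaws (5 to 9 N). Pads: 30 mm long, 7 to 37 mm above the underside; over their outsides 54 mm apart when shut (60 mm at the rear ends), 26 mm and parallel when squeezed to the stop (and 3 mm farther behind the pivot)
- forceps_tab (a point): centre of the grip tab, an upright black block 32 mm long (x), 16 mm thick (y), from 30 to 64 mm above the underside, over the pivot; holding the forceps here across its y leaves the jaws shut. This point is 50 mm above the underside. With the fitting in the jaws the forceps are nose-heavy, balancing about 25 mm ahead of this point: grip firmly
- forceps_mouth (a point): where the held part's axis belongs between the V-notched jaws: 85 mm ahead of the pivot, 19 mm above the underside. Arms and jaws fill 12 to 26 mm above the underside; jaws end 97 mm ahead of the pivot, stand 7 mm apart when shut empty, 40 mm when full open (then 66 mm over their outsides)
- jaw_left (a joint): turn of the left (+y) arm: 0 jaws shut empty, 0.2 rad squeezed fully open, about 0.05 when closed on the waist
- jaw_right (a joint): the same for the right (-y) arm
- waisted_fitting: the fitting to dry: turned steel, 85 mm tall, 0.07 kg, standing upright; foot flange 48 mm across, 6 mm thick, then a waist 20 mm across from 7 to 36 mm above its foot, then a body 30 mm across. Origin: centre of its underside, z up. With forceps and fitting both on the bench the jaws are level with the waist. In a row with the next two in any order
- plain_fitting: another fitting, steel, 85 mm tall, foot flange 48 mm across, straight body 30 mm across without a waist; origin at the centre of its underside; to be left alone
- taper_fitting: another fitting, steel, 85 mm tall, foot 48 mm across, tapering to 20 mm at the top; origin at the centre of its underside; to be left alone
- drying_stand: fixed aluminium stand. Origin: underside, below the place of the forceps' pivot; +x is the way the jaws must point, z up. Level shelf, x -85 to +40 mm, 70 mm wide, top 50 mm above the bench; two lips along x (x -20 to +40 mm, 56 mm apart inside) rise 8 mm above it; a steel pan, rim 36 mm above the bench, stands ahead of the shelf from x 54 mm on
- stand_seat (a point): on top of the shelf, 50 mm above the bench: the forceps' origin belongs here
- nut_jar: white jar, 44 mm across, 61 mm tall, origin at the centre of its underside; bystander. Also fixed: a control box and a vice nearest to the robot, less than 0.37 m ahead of it; a pin board, tape roll, wash bottle and parts case stand at the far and left edges
- threadlock_bottle: small bottle with a nozzle, 29 mm across, 96 mm tall, origin at the centre of its underside; bystander
- loupe: black eye loupe, 37 mm across, 38 mm tall, origin at the centre of its underside; bystander. Behind it, never moved, stands a toggle clamp fixture on a plate 170 x 100 mm and 15 mm high, whose far edge runs from world x 0.416, y -0.095 to x 0.347, y 0.060; its nest, 60 mm square and up to 80 mm high, is centred at x 0.354, y -0.078
There are look-alikes about, which are no part of the job. What is shaped like the waisted_fitting but green is not meant.

How it is judged:
By the outcome, as a careful person would: the job done as asked, in the order asked, and still so for the second after the job is handed in, with the robot touching nothing.
It also fails if it takes over 56 s, if anything falls off the work surface, if the arm or the gripper's body presses on something with over 40 N, if the wrist force passes 120 N, or if a joint passes its speed limit or range.

## Robot

A 6-joint arm with a two-finger parallel gripper is mounted at the origin on a cart in front of the work surface, level with it; the furniture and walls round the work are solid. World frame = base frame: x ahead of the robot, y to its left, z up, the work surface at z = 0. Lengths are in m, angles in rad, forces in N, time in s.
With the tool pointing down it reaches from about 0.375 to 0.9 m from the base axis. Payload 3.1 kg.
Tool frame: the origin (TCP) lies between the finger pads; the fingertips stand 11 mm ahead of it and the grasp point (between the pads) lies 8 mm behind it; z points along the fingers, y is the line along which they close (so a half turn about z gives the same grasp; the last joint's range is limited). The gripper opens to 87 mm and grips with 3 to 60 N. Pads are 19 mm wide; open, the fingers measure 117 mm over their backs; the gripper's body (75 mm by 190 mm) begins 51 mm behind the grasp point.
Start: joints at [1.161, 0.527, 1.433, -0, 1.181, -0.178], TCP at [0.144, 0.608, 0.234] pointing down, gripper open.
Joint ranges: [-3.08, 3.08], [-0.75, 2.2], [0.22, 2.44], [-1.43, 4.57], [0, 2.65], [-2.85, 2.85]. Speed limits (rad/s): [2.79, 2.79, 3.14, 3.14, 3.14, 3.14].

## Interface

Orientations are given as a unit quaternion [x, y, z, w].
In Python, from rig import robot gives the robot as it stands.
- The arm moves only by the tool move_arm, never from a script. Its argument "moves" is text: rows parted by semicolons, each of 7 numbers parted by spaces: the shift along the tool's x, y, z in units of 100 mm (1.0 is 100 mm), then the turn, a rotation vector about the tool's x, y, z in units of 90 degrees (1.0 is 90 degrees), then the opening, from 0 (shut) to 1 (fully open). A call has 1 to 12 rows; each row is the pose to reach, as a shift and turn from the pose commanded when the call began, along the tool's axes at that moment; what a row does not reach only later rows make up. A row lasts 1/10 s, in which the tool goes at most 50 mm and 8.59 degrees, less where a joint would pass 70% of its speed; a pose out of reach is approached as far as the arm can. A call with a number of a shift or a turn outside -1 to 1 is refused whole. A call with a gripper value outside its range is refused whole. The fingers move at their own pace and stop on an object; "squeeze" is the grip in N (left out, the last holds). Time passes only in rows, so rows that repeat a pose let the fingers close. It gives the time, the measured TCP pose, the force, the opening and the grip force at its end, in the units of the state.
- robot.get_obs(): the state, without advancing time (a new reading comes with each control period).
- robot.camera(name): name is "side" or "top" or "wrist"; returns a dict with "image" (480x640x3 uint8, red, green, blue), "intrinsics" (3x3 intrinsics, pixels), "extrinsics" (4x4, takes a point from world to camera coordinates). Camera axes: x right, y up, looking along -z (the intrinsics and any distortion apply to the point x, -y, -z); pixel columns grow to the right and rows downward; lengths in m; the calibration is good to about 2 mm. The wrist camera is an equidistant fisheye: a pixel r from the principal point sees the ray r / f radians off the axis. A picture is of the moment at which its call begins. There is no depth.
- robot.hand_in(): hands the job in; it is judged then, once.
The state is a dict: "time": time; "q": joint angles; "joint_velocities": joint speeds; "joint_torque": joint torques, N m; "position": TCP position; "tool_rot": TCP orientation; "ft_force": force on the tool from outside, world axes, zero at the start; "moment": the same for the moment, N m; "grip_width": finger opening in m; "grip_force": force on a finger pad.
Only numpy, scipy, OpenCV 4.12 (cv2) and the standard library are available. Lean on these libraries where they do the work, as an engineer would, in place of code of your own. Each camera call takes 0.05 s, during which the arm holds its last target. There are 200 camera calls.

## Working session

There is one attempt and no reset: what is moved stays moved. The work goes in short steps, Python scripts to look and compute and a tool call to move; the robot and the scene stay as the last step left them, time stands still between calls to the robot, and variables do not carry over. Pictures are saved under pics/ and viewed, at most 10 in all, crops included, and the job is handed in when it is done.

Besides the shell and the picture viewer there is one more tool, called after "Request:" in YAML: its name, and indented under it one key for each argument. move_arm: Moves the arm, as the interface text tells. Shifts and turns lie within -1 to 1; 1 stands for 100 mm of shift or 90 degrees of turn. Its arguments: {"type":"object","properties":{"moves":{"type":"string"},"squeeze":{"type":"number"}},"required":["moves"]}

```bash
mkdir -p pics; ls; python3 - <<'E'
from rig import robot
import cv2,pickle
for n in ["side","top","wrist"]:
    c=robot.camera(n); pickle.dump(c,open(f"{n}0.pkl","wb")); cv2.imwrite(f"pics/{n}0.png",c["image"][:,:,::-1]); print(n,c["intrinsics"],c["extrinsics"].round(4).tolist())
    print([k for k in c])
o=robot.get_obs();print(o)
E
```

```text
pics
side [[491.07836542   0.         311.07455531]
 [  0.         491.07836542 237.4637144 ]
 [  0.           0.           1.        ]] [[-0.9814, -0.1905, -0.0231, 0.5201], [0.0912, -0.5688, 0.8174, -0.0894], [-0.1689, 0.8001, 0.5756, -1.0165], [0.0, 0.0, 0.0, 1.0]]
['image', 'intrinsics', 'extrinsics']
top [[504.85748145   0.         313.75384811]
 [  0.         504.85748145 235.60164594]
 [  0.           0.           1.        ]] [[-0.0283, -0.9996, 0.0069, 0.0404], [0.9934, -0.0274, 0.1114, -0.5132], [-0.1112, 0.01, 0.9938, -1.1242], [0.0, 0.0, 0.0, 1.0]]
['image', 'intrinsics', 'extrinsics']
wrist [[371.64829954   0.         313.84578493]
 [  0.         371.64829954 240.96527321]
 [  0.           0.           1.        ]] [[0.2298, 0.9732, -0.0012, -0.623], [-0.9449, 0.2228, -0.2397, 0.0283], [-0.2331, 0.0562, 0.9708, -0.3879], [0.0, 0.0, 0.0, 1.0]]
['image', 'intrinsics', 'extrinsics']
{'time': 0.15, 'q': array([ 1.16050739e+00,  5.28255269e-01,  1.43359132e+00, -4.71808774e-05,
        1.18139524e+00, -1.78515368e-01]), 'joint_velocities': array([-6.80065192e-05, -4.11071308e-03, -3.76551961e-03, -4.30416714e-04,
        3.16939749e-05,  9.11181497e-04]), 'joint_torque': array([ 5.66969939e-04, -4.40429914e+01, -1.76843387e+01,  6.33953582e-02,
        5.52489376e-02, -1.05446566e-04]), 'position': array([0.14334133, 0.60779036, 0.23280009]), 'tool_rot': array([ 1.15618615e-01,  9.93293338e-01, -7.95441509e-04, -2.18390589e-04]), 'ft_force': array([ 0.07937927, -0.2365202 , -0.50767466]), 'moment': array([-0.05009862, -0.02709081, -0.03940588]), 'grip_force': 0.0, 'grip_width': 0.08723572311133158}
```

View pics/top0.png

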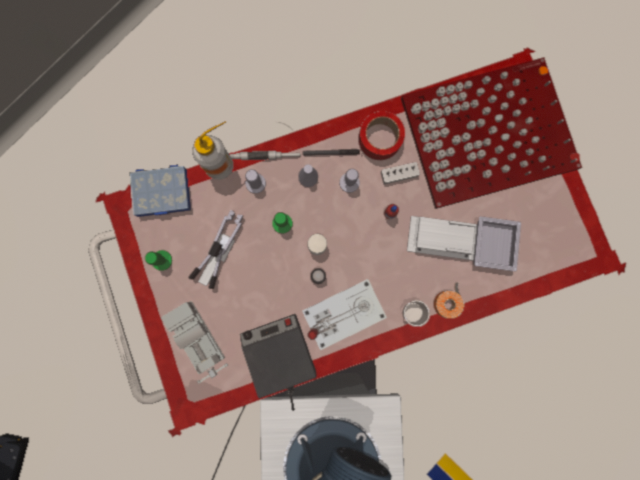

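View pics/side0.png

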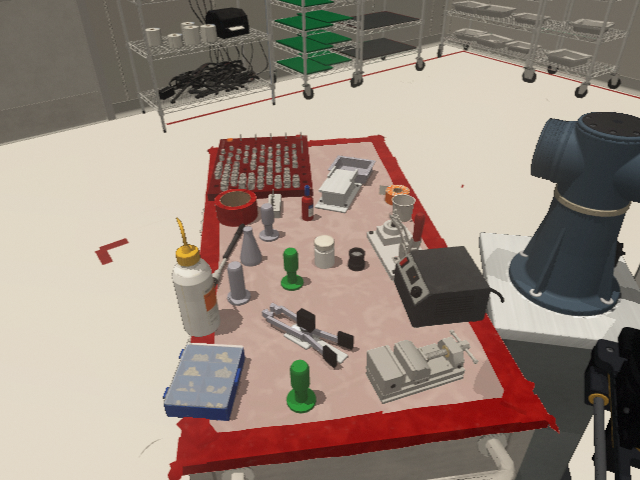

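The top view shows the forceps with pivot near (217,248) and jaws near (235,215). The row of fittings is at (254,182), (308,175) and (350,180), and the stand and pan at (445,238)/(497,245). In the side view the fitting at (268,220) looks waisted. I'll enlarge these.

```bash
python3 - <<'E'
import cv2,numpy as np
t=cv2.imread("pics/top0.png");s=cv2.imread("pics/side0.png")
def crop(im,x,y,w,h,W,H): return cv2.resize(im[y:y+h,x:x+w],(W,H),interpolation=cv2.INTER_CUBIC)
# top row: top forceps (x4), top stand(x4); 
a=crop(t,180,200,80,100,320,400) ; b=crop(t,400,200,120,75,480,300)
c=crop(s,225,190,80,60,400,300)
cv2.imwrite("pics/c1.png",np.vstack([np.hstack([crop(t,180,205,80,90,400,450)[:300*1],crop(s,220,185,80,60,400,300)]),np.hstack([crop(t,400,205,128,96,400,300),crop(s,310,150,80,60,400,300)])]))
cv2.imwrite("pics/c2.png",np.vstack([crop(s,255,295,110,75,800,545)]))
E
```

```text
(no output)
```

View pics/c1.png

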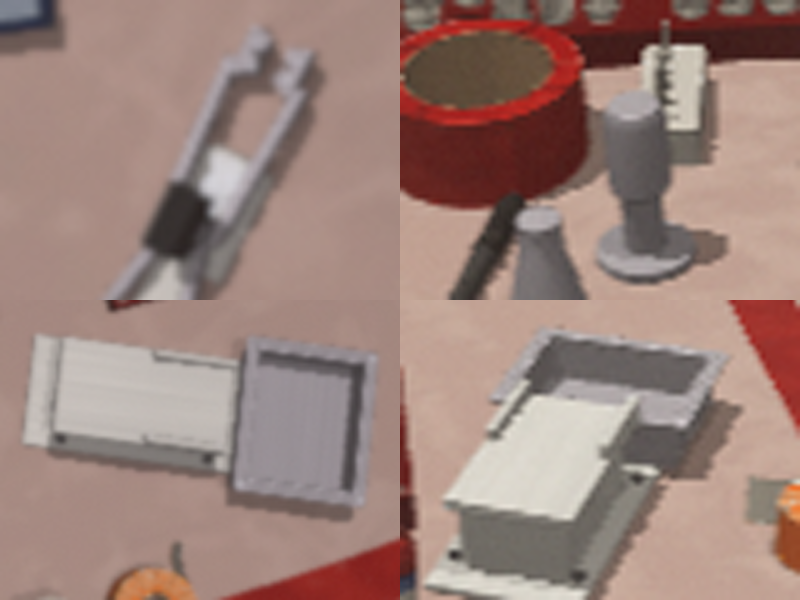

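The fitting at side (268,220) / top (350,180) has the waist. The stand and its lips show clearly. Next I'll view the forceps enlarged in the side view and compute positions.

View pics/c2.png

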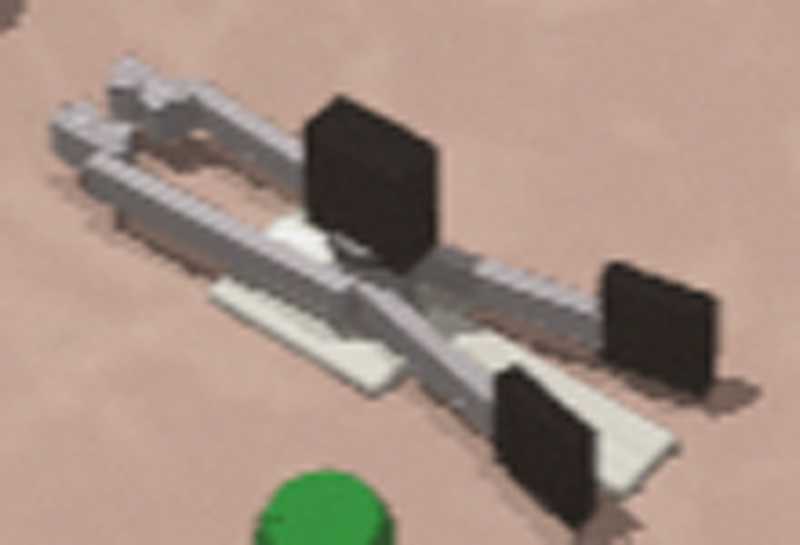

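```bash
cat > h.py <<'E'
import numpy as np,pickle,cv2
from scipy.spatial.transform import Rotation as R
def ray(c,uv):
    K,E=c["intrinsics"],c["extrinsics"]
    a=(uv[0]-K[0,2])/K[0,0]; b=(uv[1]-K[1,2])/K[1,1]
    if c.get("fish"):
        r=np.hypot(a,b); s=np.sin(r)/max(r,1e-9); d=np.array([a*s,-b*s,-np.cos(r)])
    else: d=np.array([a,-b,-1.])
    d=E[:3,:3].T@d; return -E[:3,:3].T@E[:3,3], d/np.linalg.norm(d)
def onz(c,uv,z):
    o,d=ray(c,uv); return o+d*(z-o[2])/d[2]
def proj(c,p):
    K,E=c["intrinsics"],c["extrinsics"]; q=E[:3,:3]@np.asarray(p)+E[:3,3]; q=np.array([q[0],-q[1],-q[2]])
    if c.get("fish"):
        r=np.arctan2(np.hypot(q[0],q[1]),q[2]); m=q[:2]/np.hypot(q[0],q[1])*r
    else: m=q[:2]/q[2]
    return m*K[0,0]+K[:2,2]
def tri(*cu):
    A=0;b=0
    for c,uv in cu:
        o,d=ray(c,uv); P=np.eye(3)-np.outer(d,d); A=A+P; b=b+P@o
    p=np.linalg.solve(A,b); return p,[np.round(proj(c,p)-uv,1).tolist() for c,uv in cu]
def load(n):
    c=pickle.load(open(n+".pkl","rb")); c["fish"]=n.startswith("wrist"); return c
def snap(n,tag):
    from rig import robot
    c=robot.camera(n); pickle.dump(c,open(f"{n}{tag}.pkl","wb")); c["fish"]=n=="wrist"; return c
E
python3 - <<'E'
from h import *
np.set_printoptions(precision=4,suppress=True)
t,s=load("top0"),load("side0")
T=lambda x,y:(180+x/5-.4,205+y/5-.4)
S=lambda x,y:(400+x/3.125-.34,205+y/3.125-.34)
print("tab z64",onz(t,T(182,218),.064)); print("jawL z26",onz(t,T(262,28),.026),"jawR",onz(t,T(308,55),.026))
for q in [(57,38),(240,58),(228,165),(53,133)]: print("shelf",onz(t,S(*q),.05))
for n,uv in dict(green=(282,224),jar=(318,244),tl=(391,211),loupe=(318,276),plain=(254,182),taper=(308,176)).items(): print(n,onz(t,uv,.05))
print("waisted body top", tri((t,(349,172)),(s,(220+633/5-.4,185+102/5-.4))))
print("foot side", onz(s,(220+645/5-80-.4,185+255/5-.4),.004))
E
```

```text
tab z64 [0.4882 0.2425 0.064 ]
jawL z26 [0.5784 0.2122 0.026 ] jawR [0.5652 0.1913 0.026 ]
shelf [ 0.5479 -0.2095  0.05  ]
shelf [ 0.5297 -0.3408  0.05  ]
shelf [ 0.4528 -0.3272  0.05  ]
shelf [ 0.4793 -0.2031  0.05  ]
green [0.5399 0.0968 0.05  ]
jar [0.4926 0.0173 0.05  ]
tl [ 0.5628 -0.1495  0.05  ]
loupe [0.4213 0.0194 0.05  ]
plain [0.6376 0.1582 0.05  ]
taper [0.6482 0.0355 0.05  ]
waisted body top (array([ 0.5442, -0.0469,  0.1339]), [[-0.3, 42.7], [-38.9, -11.8]])
foot side [ 0.6436 -0.056   0.004 ]
```

Reading: the forceps lie with their pivot at about (0.488, 0.243), heading about -26°. The waisted fitting is at about (0.644, -0.056). I'll pick the forceps up by the tab, set them down behind the fitting heading about +10°, then squeeze and slide in. First I hover over the tab.

```bash
cat >> h.py <<'E'
def go(p,yaw,obs=None):
    """shift/turn numbers to put TCP at p with tool y along forceps' y (heading yaw deg)"""
    from rig import robot
    o=robot.get_obs(); Rc=R.from_quat(o["tool_rot"]); best=None
    for k in (0,180):
        a=np.radians(yaw+90+k); y=np.array([np.cos(a),np.sin(a),0]); z=np.array([0,0,-1.]); x=np.cross(y,z)
        rv=(Rc.inv()*R.from_matrix(np.c_[x,y,z])).as_rotvec()
        if best is None or np.linalg.norm(rv)<np.linalg.norm(best): best=rv
    s=Rc.inv().apply(np.asarray(p)-o["position"])
    print("move",np.round(s/.1,3),np.round(best/(np.pi/2),3),"t",round(o["time"],2),"at",o["position"].round(4),"q6",o["q"][5].round(2),"F",o["ft_force"].round(1),"w",round(o["grip_width"],4),round(o["grip_force"],1))
E
python3 - <<'E'
from h import *
go((.488,.2425,.20),-26)
E
```

```text
move [-4.194 -2.763  0.331] [-0.001 -0.     0.141] t 0.15 at [0.1433 0.6078 0.2328] q6 -0.18 F [ 0.1 -0.2 -0.5] w 0.0872 0.0
```

Request:
move_arm:
  moves: "-0.4 -0.28 0 0 0 0 1; -0.84 -0.55 0 0 0 0 1; -0.84 -0.55 0 0 0 0 1"

```text
time: 0.45
position: [0.2156, 0.5317, 0.233]
tool_rot: [0.118, 0.993, -0.002, 0.0]
ft_force: [-0.1, 0.4, -1.1]
grip_width: 0.0869
grip_force: 0.0
```

Request:
move_arm:
  moves: "-0.4 -0.28 0 0 0 0 1; -0.84 -0.55 0 0 0 0 1; -0.84 -0.55 0 0 0 0 1"

```text
time: 0.75
position: [0.285, 0.4597, 0.2334]
tool_rot: [0.118, 0.993, -0.001, 0.001]
ft_force: [-0.3, -0.1, 0.1]
grip_width: 0.0867
grip_force: 0.0
```

Request:
move_arm:
  moves: "-0.4 -0.28 0 0 0 0 1; -0.84 -0.55 0 0 0 0 1; -0.84 -0.55 0 0 0 0 1"

```text
time: 1.05
position: [0.3544, 0.3876, 0.2336]
tool_rot: [0.118, 0.993, -0.0, 0.001]
ft_force: [0.4, 0.6, -0.2]
grip_width: 0.0871
grip_force: 0.0
```

Request:
move_arm:
  moves: "-0.4 -0.28 0 0 0 0 1; -0.84 -0.55 0 0 0 0 1; -0.84 -0.55 0 0 0 0 1"

```text
time: 1.35
position: [0.4239, 0.3152, 0.2337]
tool_rot: [0.118, 0.993, 0.0, 0.002]
ft_force: [-0.2, 0.2, 0.3]
grip_width: 0.0871
grip_force: 0.0
```

Request:
move_arm:
  moves: "-0.4 -0.28 0.15 0 0 0.07 1; -0.84 -0.56 0.33 0 0 0.141 1; -0.84 -0.56 0.33 0 0 0.141 1; -0.84 -0.56 0.33 0 0 0.141 1"

```text
time: 1.75
position: [0.4887, 0.2436, 0.1997]
tool_rot: [0.225, 0.974, -0.0, -0.001]
ft_force: [-1.1, 0.5, 0.3]
grip_width: 0.0868
grip_force: 0.0
```

```bash
python3 - <<'E'
from h import *
go((.488,.2425,.20),-26)
c=snap("wrist","1"); cv2.imwrite("pics/w1.png",c["image"][:,:,::-1])
for p in [(.488,.2425,.064),(.4882+.085*.9,.2425-.085*.438,.026),(.6436,-.056,.085),(.6436,-.056,.0)]: print(proj(c,p).round(0))
E
```

```text
move [ 0.002 -0.013 -0.003] [-0.    -0.001 -0.   ] t 1.75 at [0.4887 0.2436 0.1997] q6 -0.86 F [-1.1  0.5  0.3] w 0.0868 0.0
[314. 234.]
[314. 313.]
[139. 470.]
[162. 425.]
```

View pics/w1.png

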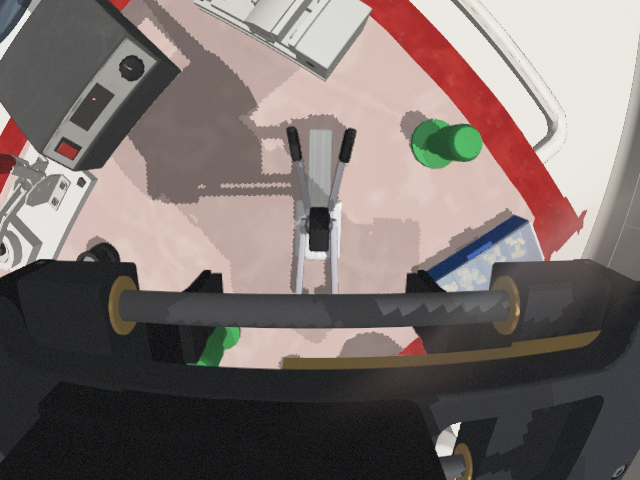

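The wrist view shows the forceps nearly aligned with the tool. The keel's rear end is at about (320,130) and the tab at about (319,206-250), a few px to the right of the predicted (314,234). I'll measure that numerically.

```bash
python3 - <<'E'
from h import *
np.set_printoptions(precision=4,suppress=True)
c=load("wrist1"); im=c["image"]; 
print("cam",ray(c,(314,241)))
m=(im.max(2)<70)[195:262,295:345]
for i in range(0,67,3):
    r=np.where(m[i])[0]; 
    if len(r): print(195+i,295+r.min(),295+r.max(),im[195+i,319])
for uv in [(309,130),(331,130)]: print(onz(c,uv,.006))
print("handles tops",onz(c,(293.5,143),.03),onz(c,(347,145),.03))
E
```

```text
cam (array([0.43  , 0.271 , 0.3497]), array([ 0.214 , -0.1039, -0.9713]))
207 312 324 [50 49 51]
210 310 328 [30 33 34]
213 310 328 [23 24 23]
216 308 329 [21 24 24]
219 310 329 [33 33 34]
222 310 329 [33 37 36]
225 309 328 [37 38 36]
228 306 328 [36 37 37]
231 307 329 [46 50 49]
234 309 328 [45 48 47]
237 310 328 [49 47 49]
240 309 328 [49 48 49]
243 309 328 [45 45 46]
246 310 328 [49 53 53]
249 310 327 [49 49 50]
[0.41   0.2759 0.006 ]
[0.4187 0.294  0.006 ]
handles tops [0.4156 0.2588 0.03  ] [0.437  0.2991 0.03  ]
```

```bash
python3 - <<'E'
from h import *
c=load("wrist1"); a=cv2.resize(c["image"][115:300,270:370,::-1],None,fx=4,fy=3.2,interpolation=cv2.INTER_CUBIC)
t=load("top0"); b=cv2.resize(t["image"][155:200,335:370,::-1],(390,480),interpolation=cv2.INTER_CUBIC)
b=cv2.copyMakeBorder(b,0,a.shape[0]-480,0,0,cv2.BORDER_CONSTANT); cv2.imwrite("pics/c3.png",np.hstack([a,b])); print(a.shape)
E
```

```text
(592, 400, 3)
```

View pics/c3.png

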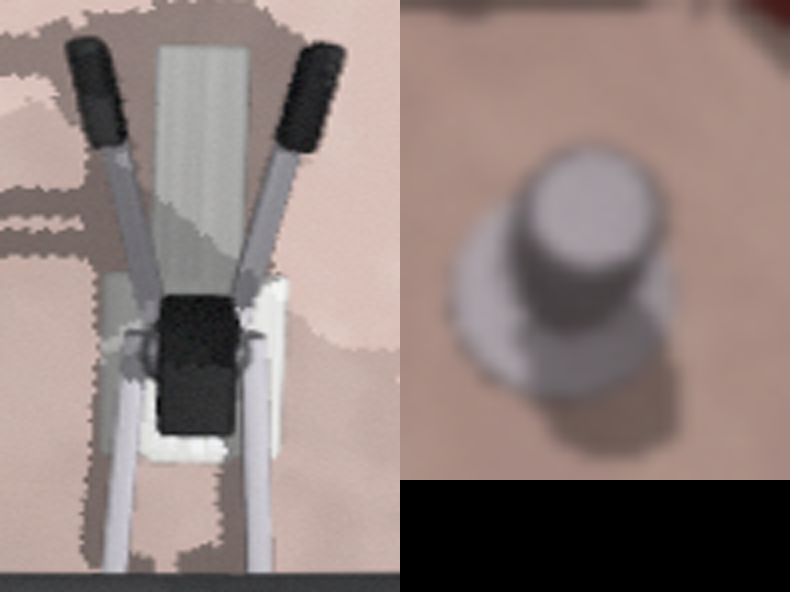

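```bash
python3 - <<'E'
from h import *
np.set_printoptions(precision=4,suppress=True)
c=load("wrist1");t=load("top0");s=load("side0")
A=onz(c,(319,239.4),.064);B=onz(c,(320.1,129.4),.006)
print("tab",A,"keel rear",B,"len",np.linalg.norm((A-B)[:2]),"yaw",np.degrees(np.arctan2(*(A-B)[1::-1])))
print("keel edges left/right", [onz(c,u,.006) for u in [(309,129.4),(309,178),(331.5,129.4),(330.5,178)]])
sc=lambda x,y:(255+x/7.27-.45,295+y/7.27-.45)
print("tab tri",tri((c,(319,239.4)),(s,sc(373,125))))
print("fit top",tri((t,(351.9,174)),(s,(220+233/5-.4,185+103/5-.4))),onz(t,(351.9,174),.085),"foot",onz(t,(349,181.9),.006),onz(s,(220+247/5-.4,185+248/5-.4),.006))
go((A[0],A[1],.2),-26)
E
```

```text
tab [0.4935 0.2445 0.064 ] keel rear [0.4139 0.2853 0.006 ] len 0.0893849674791873 yaw -27.101378204048828
keel edges left/right [array([0.4095, 0.2762, 0.006 ]), array([0.4499, 0.2563, 0.006 ]), array([0.4184, 0.2947, 0.006 ]), array([0.4586, 0.2742, 0.006 ])]
tab tri (array([0.4918, 0.2446, 0.0648]), [[-0.8, -1.7], [-0.8, -0.2]])
fit top (array([ 0.6432, -0.061 ,  0.0853]), [[-0.1, -0.6], [0.6, 0.1]]) [ 0.642  -0.0612  0.085 ] foot [ 0.6417 -0.0608  0.006 ] [ 0.6433 -0.059   0.006 ]
move [-0.049  0.026  0.001] [-0.    -0.001  0.   ] t 1.8 at [0.488  0.2443 0.2002] q6 -0.86 F [0.4 0.4 1.1] w 0.0871 0.0
```

Request:
move_arm:
  moves: "-0.03 0.02 0.4 0 0 0.008 0.5; -0.03 0.02 0.8 0 0 0.008 0.5; -0.03 0.02 0.8 0 0 0.008 0.5"
  squeeze: 40

```text
time: 2.1
position: [0.4874, 0.2446, 0.1169]
tool_rot: [0.23, 0.973, -0.002, -0.005]
ft_force: [-1.1, -0.4, -0.6]
grip_width: 0.0707
grip_force: 0.0
```

Request:
move_arm:
  moves: "0 0 0.4 0 0 0 0.5; 0 0 0.78 0 0 0 0.5; 0 0 0.78 0 0 0 0.5; 0 0 0.78 0 0 0 0; 0 0 0.78 0 0 0 0; 0 0 0.78 0 0 0 0; 0 0 0.78 0 0 0 0; 0 0 0.78 0 0 0 0"

```text
time: 2.9
position: [0.4941, 0.2443, 0.0447]
tool_rot: [0.231, 0.973, 0.001, 0.002]
ft_force: [0.2, 2.3, 7.6]
grip_width: 0.0152
grip_force: 60.8
```

```bash
python3 - <<'E'
from h import *
go((.4918,.2446,.042),-26.7)
E
```

```text
move [ 0.022 -0.008  0.027] [ 0.002  0.002 -0.   ] t 2.9 at [0.4941 0.2443 0.0447] q6 -0.85 F [0.2 2.3 7.6] w 0.0152 60.8
```

Request:
move_arm:
  moves: "0 0 -0.15 0 0 0 0; 0 0 -0.5 0 0 0 0; 0 0 -0.9 0 0 0 0; 0 0 -1 0 0 0 0"

```text
time: 3.3
position: [0.4948, 0.2442, 0.1467]
tool_rot: [0.231, 0.973, 0.002, 0.003]
ft_force: [0.9, 1.0, -1.9]
grip_width: 0.0156
grip_force: 60.2
```

Request:
move_arm:
  moves: "-0.1 -0.15 -0.1 0 0 0 0; -0.3 -0.5 -0.2 0 0 0 0; -0.56 -0.94 -0.2 0 0 0 0"

```text
time: 3.6
position: [0.5005, 0.1357, 0.1634]
tool_rot: [0.229, 0.973, 0.0, 0.001]
ft_force: [1.6, -1.1, -2.0]
grip_width: 0.0158
grip_force: 60.2
```

Request:
move_arm:
  moves: "-0.28 -0.47 0 0 0 0 0; -0.56 -0.94 0 0 0 0 0"

```text
time: 3.8
position: [0.5066, 0.0343, 0.1622]
tool_rot: [0.231, 0.973, -0.0, -0.0]
ft_force: [0.1, -0.2, -1.7]
grip_width: 0.0153
grip_force: 60.2
```

Request:
move_arm:
  moves: "-0.25 -0.4 0 0 0 -0.09 0; -0.45 -0.75 0 0 0 -0.18 0; -0.56 -0.94 0 0 0 -0.26 0; -0.56 -0.94 0 0 0 -0.34 0; -0.56 -0.94 0 0 0 -0.408 0; -0.56 -0.94 0 0 0 -0.408 0; -0.56 -0.94 0 0 0 -0.408 0"

```text
time: 4.5
position: [0.5146, -0.0731, 0.1621]
tool_rot: [-0.086, 0.996, 0.0, -0.001]
ft_force: [-0.9, 0.4, -1.9]
grip_width: 0.0158
grip_force: 60.2
```

```bash
python3 - <<'E'
from h import *
c=snap("wrist","2"); 
cv2.imwrite("pics/w2.png",c["image"][:,:,::-1])
go((.5174,-.0821,.042),10)
p=load("top0"); 
s=snap("side","2"); t=snap("top","2")
a=cv2.resize(s["image"][170:330,230:430,::-1],(500,400),interpolation=cv2.INTER_CUBIC)
b=cv2.resize(c["image"][90:330,220:420,::-1],(300,400))
cv2.imwrite("pics/c4.png",np.hstack([a,b]))
E
```

```text
move [-0.012 -0.095  1.202] [ 0.    -0.001 -0.001] t 4.55 at [ 0.5147 -0.073   0.1622] q6 -2.1 F [ 0.7  0.4 -1.6] w 0.0158 60.2
```

View pics/c4.png

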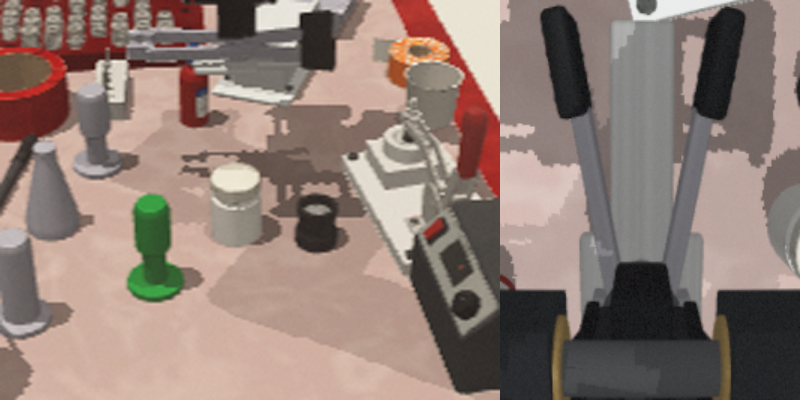

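The forceps are held level by the tab, with the keel's rear end at wrist pixel (314,102). I'll check the along-axis offset and set them down.

```bash
python3 - <<'E'
from h import *
c=load("wrist2"); p=np.array([.5147,-.073,.1622]); a=np.radians(10); d=np.array([np.cos(a),np.sin(a),0]); n=np.array([-d[1],d[0],0])
for dz in (.036,.0395):
  q=onz(c,(314,102),p[2]-dz); print("along",(q-p)@d,"lat",(q-p)@n)
q=onz(load("wrist1"),(320.1,129.4),.006)
print(q)
# height of jaws in side pic
s=load("side2"); print("jaw tip side", proj(s,p+.097*d-[0,0,.023]), "seen ~", (230+128/2.5,170+45/2.5))
E
```

```text
along -0.090570156485744 lat -0.0006599042548509086
along -0.09103576308549026 lat -0.00065352991445433
[0.41391464 0.28526222 0.006     ]
jaw tip side [278.77753557 186.74205377] seen ~ (281.2, 188.0)
```

Request:
move_arm:
  moves: "-0.05 -0.09 0.2 0 0 0 0; -0.05 -0.09 0.5 0 0 0 0; -0.05 -0.09 0.8 0 0 0 0; -0.05 -0.09 0.9 0 0 0 0; -0.05 -0.09 0.9 0 0 0 0"

```text
time: 5.15
position: [0.5207, -0.0807, 0.0713]
tool_rot: [-0.087, 0.996, 0.001, -0.002]
ft_force: [-0.0, 0.5, -2.5]
grip_width: 0.0154
grip_force: 60.2
```

```bash
python3 - <<'E'
from h import *
go((.5218,-.0813,.0455),10)
E
```

```text
move [-0.011 -0.008  0.258] [ 0.001 -0.002  0.   ] t 5.15 at [ 0.5207 -0.0807  0.0713] q6 -2.11 F [-0.   0.5 -2.5] w 0.0154 60.2
```

Request:
move_arm:
  moves: "-0.01 -0.01 0.1 0 0 0 0; -0.01 -0.01 0.2 0 0 0 0; -0.01 -0.01 0.26 0 0 0 0; -0.01 -0.01 0.27 0 0 0 0; -0.01 -0.01 0.27 0 0 0 0"

```text
time: 5.65
position: [0.5228, -0.082, 0.0455]
tool_rot: [-0.087, 0.996, 0.0, -0.0]
ft_force: [0.5, 0.8, -2.1]
grip_width: 0.0156
grip_force: 60.2
```

Request:
move_arm:
  moves: "0 0 0 0 0 0 0.3; 0 0 0 0 0 0 1; 0 0 0 0 0 0 1; 0 0 0 0 0 0 1; 0 0 0 0 0 0 1; 0 0 -0.4 0 0 0 1; 0 0 -0.6 0 0 0 1; 0.3 0 -0.6 0 0 0 1; 0.72 0 -0.6 0 0 0 1; 0.72 0 -0.6 0 0 0 1"
  squeeze: 8

```text
time: 6.65
position: [0.4449, -0.0926, 0.1052]
tool_rot: [-0.087, 0.996, 0.002, -0.004]
ft_force: [0.3, -1.0, -0.6]
grip_width: 0.0842
grip_force: 0.0
```

```bash
python3 - <<'E'
from h import *
go((.5174-.07*.985,-.0821-.07*.174,.016),10)
c=snap("wrist","3"); s=snap("side","3"); t=snap("top","3")
a=cv2.resize(s["image"][180:290,230:365,::-1],(490,400),interpolation=cv2.INTER_CUBIC)
b=cv2.resize(c["image"][60:360,200:430,::-1],(307,400))
cv2.imwrite("pics/c5.png",np.hstack([a,b]))
E
```

```text
move [-0.039 -0.027  0.892] [ 0.004 -0.005 -0.001] t 6.65 at [ 0.4449 -0.0926  0.1052] q6 -2.2 F [ 0.3 -1.  -0.6] w 0.0842 0.0
```

View pics/c5.png

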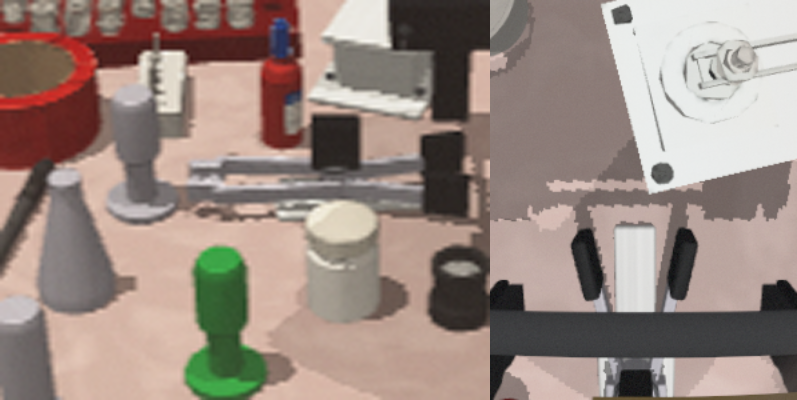

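The forceps are down just behind the fitting, in line with it, and the pads are visible at wrist about (309,257). The keel's rear end is at (308.6,229.5).

```bash
python3 - <<'E'
from h import *
c=load("wrist3"); a=np.radians(10); d=np.array([np.cos(a),np.sin(a),0]); n=np.array([-d[1],d[0],0])
k=onz(c,(308.6,229.5),.006); h=onz(c,(309,257),.036)
print("keel",k,"pivot",k+.085*d,"handles",h,"->pivot",h+.07*d)
F=np.array([.6425,-.06,0])
for P in (k+.085*d,h+.07*d,np.array([.5228-.0045*.985,-.082-.0045*.174,0])): print("along to F",(F-P)@d-.085,"lat",(F-P)@n)
im=c["image"]
m=(im.max(2)<75)
for r in (240,250,260,270,280): print(r,np.where(m[r,255:360])[0]+255)
E
```

```text
keel [ 0.43269706 -0.09871682  0.006     ] pivot [ 0.51640572 -0.08395673  0.006     ] handles [ 0.44351082 -0.09638081  0.036     ] ->pivot [ 0.51244736 -0.08422544  0.036     ]
along to F 0.04333866797871351 lat 0.001696729316429885
along to F 0.047283549705818426 lat 0.0012739968481990693
along to F 0.04120287483257344 lat 0.0008814926226369407
240 [262 263 264 265 266 267 268 269 270 271 272 273 274 275 276 277 339 340
 341 342 343 344 345 346 347 348 349 350 351 352 353]
250 [262 263 264 265 266 267 268 269 270 271 272 273 274 275 276 277 278 279
 280 337 338 339 340 341 342 343 344 345 346 347 348 349 350 351 352 353]
260 [265 266 267 268 269 270 271 272 273 274 275 276 277 278 279 280 281 282
 334 335 336 337 338 339 340 341 342 343 344 345 346 347 348 349 350 351]
270 [267 268 269 270 271 272 273 274 275 276 277 278 279 280 281 282 283 284
 333 334 335 336 337 338 339 340 341 342 343 344 345 346 347 348 349]
280 [270 271 272 273 274 275 276 277 278 279 280 281 335 336 337 338 339 340
 341 342 343 344 345 346]
```

```bash
python3 - <<'E'
from h import *
go((.4475,-.0955,.0165),10)
E
```

```text
move [0.054 0.006 0.893] [-0.001  0.001 -0.   ] t 6.8 at [ 0.4528 -0.0951  0.1058] q6 -2.19 F [ 0.7  0.  -0.2] w 0.0864 0.0
```

Request:
move_arm:
  moves: "0.05 0.01 0.2 0 0 0 1; 0.05 0.01 0.5 0 0 0 1; 0.05 0.01 0.75 0 0 0 1; 0.05 0.01 0.89 0 0 0 1; 0.05 0.01 0.89 0 0 0 1; 0.05 0.01 0.89 0 0 0 1"

```text
time: 7.4
position: [0.448, -0.0947, 0.0164]
tool_rot: [-0.088, 0.996, -0.0, 0.0]
ft_force: [-0.1, 0.1, 0.8]
grip_width: 0.0872
grip_force: 0.0
```

Request:
move_arm:
  moves: "0 0 0 0 0 0 0.6; 0 0 0 0 0 0 0.4; 0 0 0 0 0 0 0.2; 0 0 0 0 0 0 0.1; 0 0 0 0 0 0 0.1; 0 0 0 0 0 0 0.1; 0 0 0 0 0 0 0.1; 0 0 0 0 0 0 0.1; 0 0 0 0 0 0 0.1; 0 0 0 0 0 0 0.1"
  squeeze: 8

```text
time: 8.4
position: [0.4447, -0.0938, 0.0167]
tool_rot: [-0.088, 0.996, 0.001, -0.002]
ft_force: [-4.5, -1.5, 5.9]
grip_width: 0.0273
grip_force: 8.0
```

```bash
python3 - <<'E'
from h import *
go((.4475,-.0955,.0165),10)
s=snap("side","4"); t=snap("top","4")
a=cv2.resize(s["image"][180:260,230:360,::-1],(650,400),interpolation=cv2.INTER_CUBIC)
cv2.imwrite("pics/c6.png",a)
E
```

```text
move [-0.024 -0.022  0.002] [ 0.001 -0.002  0.   ] t 8.4 at [ 0.4447 -0.0938  0.0167] q6 -2.2 F [-4.5 -1.5  5.9] w 0.0273 8.0
```

Squeezed to the stop (27 mm). Now I slide forward about 42 mm and look.

Request:
move_arm:
  moves: "-0.07 0 0 0 0 0 0.1; -0.14 0 0 0 0 0 0.1; -0.21 0.01 0 0 0 0 0.1; -0.28 0.01 0 0 0 0 0.1; -0.35 0.01 0 0 0 0 0.1; -0.42 0.01 0 0 0 0 0.1; -0.42 0.01 0 0 0 0 0.1; -0.42 0.01 0 0 0 0 0.1"

```text
time: 9.3
position: [0.4875, -0.0858, 0.0166]
tool_rot: [-0.088, 0.996, 0.0, -0.0]
ft_force: [-2.2, 1.0, 4.8]
grip_width: 0.0262
grip_force: 8.0
```

```bash
python3 - <<'E'
from h import *
go((.4475+.042*.985,-.0955+.042*.174,.0165),10)
s=snap("side","5"); t=snap("top","5")
a=cv2.resize(s["image"][190:250,240:340,::-1],(800,480),interpolation=cv2.INTER_CUBIC)[:, :480]
b=cv2.resize(t["image"][160:240,325:378,::-1],(318,480),interpolation=cv2.INTER_CUBIC)
cv2.imwrite("pics/c6.png",np.hstack([a,b]))
E
```

```text
move [-0.009 -0.026  0.001] [ 0. -0.  0.] t 9.3 at [ 0.4875 -0.0858  0.0166] q6 -2.15 F [-2.2  1.   4.8] w 0.0262 8.0
```

View pics/c6.png

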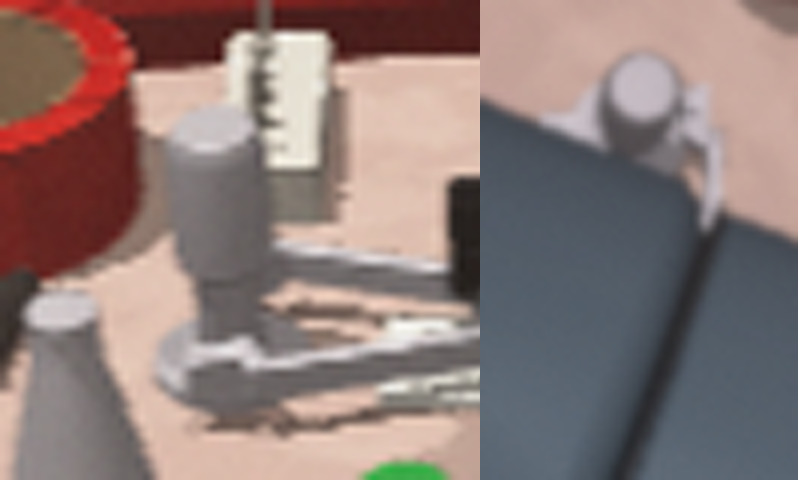

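The near jaw's notch is at side px about (267,233), beside the waist. The right jaw's tip is at top px about (361.7,174.5). I'll compute the along-offset.

```bash
python3 - <<'E'
from h import *
s,t=load("side5"),load("top5"); a=np.radians(10); d=np.array([np.cos(a),np.sin(a),0]); n=np.array([-d[1],d[0],0])
F=np.array([.6425,-.06,0])
S=lambda x,y:(240+x/8-.44,190+y/8-.44); T=lambda x,y:(325+(x-480)/6-.4,160+y/6-.4)
for nm,c,u in [("Ltip inner",s,S(192,350)),("Lnotch",s,S(218,350)),("Lheel",s,S(250,338)),("Rtip inner",t,T(690,85)),("Rtip outer",t,T(708,88)),("Rnotch",t,T(688,118)),("Rheel",t,T(690,148))]:
    q=onz(c,u,.026)-F; print(nm,(q@d).round(4),(q@n).round(4))
print(np.array(S(0,0)))
E
```

```text
Ltip inner 0.0099 0.0259
Lnotch 0.0024 0.026
Lheel -0.0064 0.02
Rtip inner 0.009 -0.0264
Rtip outer 0.0064 -0.033
Rnotch -0.0036 -0.0229
Rheel -0.0153 -0.0212
[239.56 189.56]
```

Jaws are centred (±26 mm laterally) and the along-offset is within about 2 mm. Releasing slowly.

Request:
move_arm:
  moves: "0 0 0 0 0 0 0.33; 0 0 0 0 0 0 0.38; 0 0 0 0 0 0 0.43; 0 0 0 0 0 0 0.48; 0 0 0 0 0 0 0.53; 0 0 0 0 0 0 0.6; 0 0 0 0 0 0 0.8; 0 0 0 0 0 0 1; 0 0 0 0 0 0 1; 0 0 0 0 0 0 1"

```text
time: 10.4
position: [0.4876, -0.0862, 0.0163]
tool_rot: [-0.087, 0.996, 0.0, -0.0]
ft_force: [0.6, 0.1, -0.0]
grip_width: 0.0766
grip_force: 0.0
```

Request:
move_arm:
  moves: "0 0 -0.3 0 0 0 1; 0 0 -0.6 0 0 0 1; 0 0 -0.88 0 0 0 1; 0 0 -0.88 0 0 0 1"

```text
time: 10.8
position: [0.49, -0.087, 0.1075]
tool_rot: [-0.087, 0.996, -0.002, 0.003]
ft_force: [0.7, -0.4, -0.1]
grip_width: 0.087
grip_force: 0.0
```

```bash
python3 - <<'E'
from h import *
c=snap("wrist","6"); s=snap("side","6"); t=snap("top","6")
go((.5574,-.075,.0455),10)
# pads/keel rows in wrist image
im=c["image"].astype(int); m=im.max(2)<75
for r in range(200,285,10):
    x=np.where(m[r,240:380])[0]+240; b=np.where(im[r,240:380].min(1)if 0 else im[r,240:380].min(axis=1)>150)[0]+240
    print(r,[ (g[0],g[-1]) for g in np.split(x,np.where(np.diff(x)>2)[0]+1) if len(g)])
print("pred keel rear",proj(c,(.5592-.085*.985,-.0755-.085*.174,.006)))
for r in range(205,245,3): print(r, im[r,300:322:3].sum(1).tolist())
# side fitting shift
print("fit shift px", cv2.phaseCorrelate(np.float32(load("side5")["image"][200:228,255:276].mean(2)),np.float32(s["image"][200:228,255:276].mean(2))))
E
```

```text
move [-0.708 -0.014  0.586] [ 0.    -0.001  0.   ] t 10.95 at [ 0.4875 -0.086   0.1041] q6 -2.15 F [0.1 0.2 0.2] w 0.0868 0.0
200 []
210 []
220 []
230 [(np.int64(280), np.int64(290)), (np.int64(340), np.int64(351))]
240 [(np.int64(277), np.int64(292)), (np.int64(338), np.int64(354))]
250 [(np.int64(279), np.int64(294)), (np.int64(337), np.int64(352))]
260 [(np.int64(280), np.int64(295)), (np.int64(335), np.int64(351))]
270 [(np.int64(282), np.int64(295)), (np.int64(335), np.int64(349))]
280 []
pred keel rear [314.575055   224.42219912]
205 [324, 332, 318, 325, 322, 315, 320, 325]
208 [355, 357, 328, 374, 531, 346, 346, 323]
211 [532, 542, 534, 535, 544, 528, 535, 530]
214 [534, 535, 539, 538, 537, 538, 535, 534]
217 [535, 540, 544, 540, 534, 540, 534, 536]
220 [537, 536, 534, 537, 529, 530, 528, 524]
223 [537, 449, 534, 322, 317, 433, 462, 527]
226 [530, 455, 447, 451, 432, 423, 412, 433]
229 [517, 655, 660, 668, 657, 661, 670, 676]
232 [516, 660, 666, 675, 664, 658, 673, 680]
235 [510, 655, 660, 675, 664, 659, 675, 680]
238 [494, 657, 661, 676, 658, 661, 676, 678]
241 [499, 660, 662, 676, 656, 661, 674, 680]
244 [503, 667, 661, 669, 657, 658, 672, 675]
fit shift px ((7.190102221166228e-05, -0.10416208176205366), 0.9586438602871366)
```

```bash
python3 - <<'E'
from h import *
c=load("wrist6"); im=c["image"].astype(int).sum(2)
P=[]
for r in range(231,280,6):
    x=np.where(im[r,296:335]>590)[0]+296; P.append(onz(c,((x[0]+x[-1])/2,r),.006)); print(r,x[0],x[-1])
P=np.array(P); f=np.polyfit(P[:,0],P[:,1],1); print("yaw",np.degrees(np.arctan(f[0])))
k=onz(c,(314.5,227.5),.006); a=np.radians(10); d=np.array([np.cos(a),np.sin(a),0])
print(k,k+.085*d); T=k+.092*d; go((T[0],T[1],.0445),10)
E
```

```text
231 303 330
237 302 330
243 302 330
249 302 330
255 302 330
261 302 329
267 302 329
273 302 329
279 302 328
yaw 8.739575917615872
[ 0.47762204 -0.08996172  0.006     ] [ 0.5613307  -0.07520163  0.006     ]
move [-0.817 -0.022  0.596] [ 0.    -0.001  0.   ] t 10.95 at [ 0.4875 -0.086   0.1041] q6 -2.15 F [0.1 0.2 0.2] w 0.0868 0.0
```

Jaws have closed on the waist (pads 59 px apart against 69 px before) and the fitting hasn't moved. Regrasping by the tab.

Request:
move_arm:
  moves: "-0.3 -0.01 0 0 0 0 0.6; -0.6 -0.01 0 0 0 0.004 0.6; -0.79 -0.01 0 0 0 0.008 0.6; -0.79 -0.01 0.2 0 0 0.008 0.6; -0.79 -0.01 0.4 0 0 0.008 0.6; -0.79 -0.01 0.59 0 0 0.008 0.6; -0.79 -0.01 0.59 0 0 0.008 0.6; -0.79 -0.01 0.59 0 0 0.008 0.6"
  squeeze: 58

```text
time: 11.75
position: [0.5649, -0.0731, 0.0442]
tool_rot: [-0.081, 0.997, 0.001, -0.002]
ft_force: [0.3, 0.7, -0.1]
grip_width: 0.0523
grip_force: 0.0
```

```bash
python3 - <<'E'
from h import *
go((.565,-.0745,.0445),9.3)
E
```

```text
move [ 0.001 -0.014 -0.003] [ 0.001 -0.002  0.   ] t 11.75 at [ 0.5649 -0.0731  0.0442] q6 -2.06 F [ 0.3  0.7 -0.1] w 0.0523 0.0
```

Request:
move_arm:
  moves: "0 0 0 0 0 0 0.4; 0 0 0 0 0 0 0.25; 0 0 0 0 0 0 0.18; 0 0 0 0 0 0 0; 0 0 0 0 0 0 0; 0 0 0 0 0 0 0; 0 0 0 0 0 0 0"

```text
time: 12.45
position: [0.5661, -0.0735, 0.0458]
tool_rot: [-0.081, 0.997, -0.0, 0.0]
ft_force: [-0.1, 0.4, 2.0]
grip_width: 0.0155
grip_force: 58.0
```

Request:
move_arm:
  moves: "0 0 -0.05 0 0 0 0; 0 0 -0.15 0 0 0 0; 0 0 -0.3 0 0 0 0; 0 0 -0.5 0 0 0 0; 0 0 -0.7 0 0 0 0; 0 0 -0.9 0 0 0 0; 0 0 -1 0 0 0 0; 0 0 -1 0 0 0 0"

```text
time: 13.25
position: [0.5669, -0.0737, 0.1472]
tool_rot: [-0.081, 0.997, -0.001, 0.002]
ft_force: [0.4, 0.2, -2.1]
grip_width: 0.0153
grip_force: 58.0
```

```bash
python3 - <<'E'
from h import *
s=snap("side","7"); w=snap("wrist","7"); t=snap("top","7")
go((.565,-.0745,.0445),9.3)
E
```

```text
move [ 0.002 -0.014  1.002] [ 0.001 -0.001  0.   ] t 13.4 at [ 0.5651 -0.0732  0.1447] q6 -2.06 F [-0.2  0.2 -3.5] w 0.0158 58.0
```

```bash
python3 - <<'E'
from h import *
for k in "27":
    im=load("wrist"+k)["image"].astype(int); g=np.abs(np.diff(im[70:140,306:322].sum(2).mean(1)))
    print(k,"keel edge rows",[(70+i,int(g[i])) for i in np.argsort(g)[::-1][:4]])
s6,s7=load("side6"),load("side7")
tm=s6["image"][200:224,257:277]; a=proj(s6,(.6425,-.06,.065)); b=proj(s7,(.6425,-.06,.1655)); print("expected shift",b-a)
r=cv2.matchTemplate(s7["image"][60:240,200:330],tm,cv2.TM_CCOEFF_NORMED); _,v,_,l=cv2.minMaxLoc(r); print("match",v,l[0]+200-257,l[1]+60-200)
E
```

```text
2 keel edge rows [(np.int64(101), 158), (np.int64(97), 116), (np.int64(84), 93), (np.int64(98), 88)]
7 keel edge rows [(np.int64(103), 21), (np.int64(104), 17), (np.int64(105), 15), (np.int64(102), 14)]
expected shift [ -3.3926784  -38.74083525]
match 0.6477872133255005 -13 -71
```

```bash
python3 - <<'E'
from h import *
s6,s7=load("side6"),load("side7")
for y0,y1,x0,x1 in [(203,224,258,276),(198,222,255,279)]:
  tm=s6["image"][y0:y1,x0:x1]; o=s7["image"][y0-60:y1-20,x0-14:x1+10]
  r=cv2.matchTemplate(o,tm,cv2.TM_CCOEFF_NORMED); _,v,_,l=cv2.minMaxLoc(r); print(v,l[0]-14,l[1]-60)
w=load("wrist7"); im=w["image"].astype(int).sum(2)
for r in range(96,150,6): print(r,im[r,295:335:3].tolist())
E
```

```text
0.5639154314994812 -4 -37
0.3080027401447296 -8 -39
96 [399, 403, 410, 398, 397, 397, 397, 396, 320, 318, 324, 324, 325, 330]
102 [405, 400, 407, 404, 401, 406, 399, 394, 315, 320, 318, 318, 320, 317]
108 [497, 423, 419, 427, 420, 421, 409, 422, 434, 425, 416, 410, 425, 390]
114 [414, 421, 415, 423, 414, 407, 409, 420, 431, 422, 411, 409, 423, 375]
120 [403, 415, 419, 422, 409, 408, 412, 417, 430, 422, 414, 419, 421, 382]
126 [413, 419, 419, 422, 409, 408, 409, 417, 421, 412, 415, 409, 420, 380]
132 [403, 412, 415, 419, 410, 413, 413, 415, 428, 421, 413, 410, 418, 379]
138 [408, 404, 416, 423, 410, 408, 401, 412, 428, 423, 408, 412, 420, 386]
144 [411, 413, 416, 423, 405, 412, 402, 420, 427, 415, 409, 412, 422, 386]
```

Fitting came up with the forceps (shift matches to within 2 px). Next I fit the stand pose from the clear top0 and side0 images.

```bash
cat > st.py <<'E'
from h import *
from scipy.ndimage import map_coordinates
from scipy.optimize import differential_evolution
L=lambda a,b:np.linspace(a,b,60)
M=np.vstack([L((-85,-35,50),(-85,35,50)),L((-85,-35,50),(-20,-35,50)),L((-85,35,50),(-20,35,50)),
 L((-20,-35,58),(40,-35,58)),L((-20,35,58),(40,35,58)),L((40,-28,50),(40,28,50)),L((-20,-35,58),(-20,-28,58)),L((-20,35,58),(-20,28,58))])/1e3
G=[]
for n in("top0","side0"):
    c=load(n); g=cv2.GaussianBlur(np.float32(c["image"]),(0,0),.8); gx=cv2.Sobel(g,-1,1,0);gy=cv2.Sobel(g,-1,0,1)
    G.append((c,np.minimum(np.sqrt((gx**2+gy**2).sum(2)),150)))
def cost(v,use=(0,1)):
    a=np.radians(v[2]); r=np.array([[np.cos(a),-np.sin(a)],[np.sin(a),np.cos(a)]])
    P=np.c_[M[:,:2]@r.T+v[:2],M[:,2]]; s=0
    for i in use:
        c,g=G[i]; uv=np.array([proj(c,p) for p in P]); s-=map_coordinates(g,[uv[:,1],uv[:,0]],order=1).mean()
    return s
for use in [(0,1),(0,),(1,)]:
    o=differential_evolution(cost,[(.48,.53),(-.32,-.27),(-108,-90)],args=(use,),seed=1,maxiter=40,popsize=10); print(use,o.x.round(4),o.fun)
E
time python3 st.py
```

```text
(0, 1) [  0.5005  -0.2928 -99.8402] -274.04895
(0,) [   0.5002   -0.2946 -100.0281] -133.35228
(1,) [   0.5      -0.2901 -102.6611] -144.29655
real	0m5.569s
user	0m5.999s
sys	0m0.100s
```

```bash
python3 - <<'E'
from h import *
go((.565,-.0745,.1445),9.3)
E
```

```text
move [ 0.004 -0.013  0.002] [ 0.001 -0.001  0.   ] t 13.4 at [ 0.5651 -0.0732  0.1447] q6 -2.06 F [-0.2  0.2 -3.5] w 0.0158 58.0
```

Request:
move_arm:
  moves: "0 0 -0.2 0 0 0 0; 0 0 -0.5 0 0 0 0; 0.1 -0.2 -0.6 0 0 0 0; 0.2 -0.4 -0.6 0 0 0 0; 0.3 -0.65 -0.6 0 0 0 0; 0.45 -0.85 -0.6 0 0 0 0; 0.5 -0.95 -0.6 0 0 0 0; 0.5 -1 -0.6 0 0 0 0; 0.5 -1 -0.6 0 0 0 0"

```text
time: 14.3
position: [0.5331, -0.1803, 0.205]
tool_rot: [-0.081, 0.997, 0.0, -0.0]
ft_force: [0.7, 0.3, -2.7]
grip_width: 0.016
grip_force: 58.0
```

Request:
move_arm:
  moves: "0.1 -0.2 0 0 0 0.05 0; 0.2 -0.4 0 0 0 0.13 0; 0.3 -0.6 0 0 0 0.22 0; 0.4 -0.8 0 0 0 0.31 0; 0.5 -1 0 0 0 0.4 0; 0.5 -1 0 0 0 0.49 0; 0.5 -1 0 0 0 0.58 0; 0.5 -1 0 0 0 0.67 0; 0.5 -1 0 0 0 0.76 0; 0.5 -1 0 0 0 0.84 0; 0.5 -1 0 0 0 0.9 0; 0.5 -1 0 0 0 0.9 0"

```text
time: 15.5
position: [0.5003, -0.2857, 0.2053]
tool_rot: [0.585, 0.811, 0.0, -0.0]
ft_force: [-0.0, -0.7, -2.5]
grip_width: 0.0153
grip_force: 58.0
```

```bash
python3 - <<'E'
from h import *
go((.4998,-.2974,.2),-100)
E
```

```text
move [-0.11  -0.042  0.053] [ 0.    -0.     0.316] t 15.5 at [ 0.5003 -0.2857  0.2053] q6 -1.03 F [-0.  -0.7 -2.5] w 0.0153 58.0
```

Next I turn the rest of the way, lower to about 25 mm above the seat (seated TCP z is about 0.095), and look.

Request:
move_arm:
  moves: "-0.03 -0.01 0 0 0 0.08 0; -0.07 -0.03 0.05 0 0 0.16 0; -0.11 -0.04 0.2 0 0 0.24 0; -0.11 -0.04 0.4 0 0 0.316 0; -0.11 -0.04 0.6 0 0 0.316 0; -0.11 -0.04 0.75 0 0 0.316 0; -0.11 -0.04 0.8 0 0 0.316 0; -0.11 -0.04 0.8 0 0 0.316 0; -0.11 -0.04 0.8 0 0 0.316 0"

```text
time: 16.4
position: [0.5, -0.2987, 0.1261]
tool_rot: [0.766, 0.642, 0.0, 0.001]
ft_force: [-0.2, -0.7, -2.2]
grip_width: 0.0159
grip_force: 58.0
```

```bash
python3 - <<'E'
from h import *
w=snap("wrist","8"); t=snap("top","8"); s=snap("side","8")
go((.4998,-.2974,.0955),-100)
a=cv2.resize(w["image"][60:300,200:430,::-1],(460,480))
b=cv2.resize(s["image"][130:230,300:370,::-1],(336,480),interpolation=cv2.INTER_CUBIC)
cv2.imwrite("pics/c10.png",np.hstack([a,b]))
E
```

```text
move [ 0.016 -0.004  0.31 ] [ 0.001  0.001 -0.001] t 16.55 at [ 0.4999 -0.299   0.1265] q6 -0.55 F [-0.1  0.3 -2. ] w 0.0154 58.0
```

View pics/c10.png

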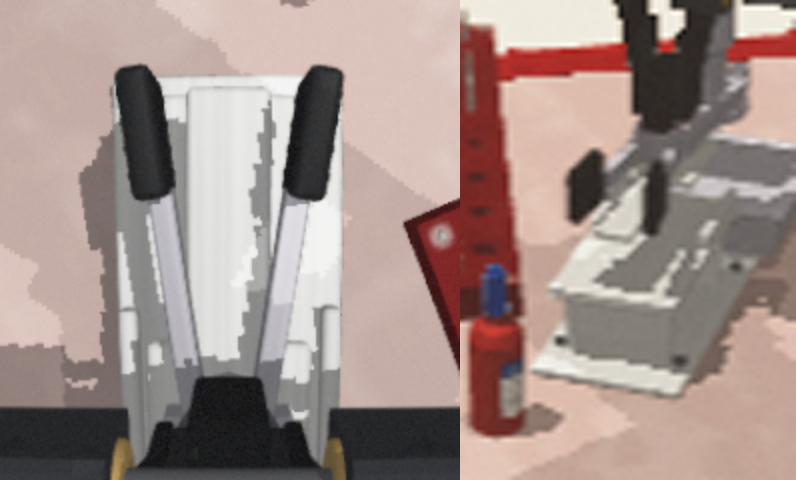

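The wrist view shows the keel (crop x 187–270) centred on the shelf (about 118–338) and parallel to it. The keel's rear edge is at row about 104 and the shelf's rear edge at row about 98. I'll compute the along-offset.

```bash
python3 - <<'E'
from h import *
w=load("wrist8"); a=np.radians(-100); d=np.array([np.cos(a),np.sin(a),0]); n=np.array([-d[1],d[0],0])
p=np.array([.4999,-.299,0])
k=onz(w,(200+228.5/2,60+88/2),.0875)-p; q=onz(w,(200+228/2,60+76/2),.05)-p
l=[(onz(w,(200+x/2,60+340/2),.058)-p)@n for x in (133,325)]
print("keel",k@d,k@n,"shelf",q@d,q@n,"lips in",l)
E
```

```text
keel -0.08819299760750506 8.251964008089637e-06 shelf -0.0966803450799664 -3.231208018393103e-05 lips in [np.float64(-0.02878671665549169), np.float64(0.029133296792118523)]
```

Row 76 is the base plate, and the shelf edge is the faint line at crop row about 93. That puts it at -0.0897 m and agrees with the fit, so I need to move back about 2 mm. Lowering.

Request:
move_arm:
  moves: "0.02 0 0.06 0 0 0 0; 0.02 0 0.12 0 0 0 0; 0.02 0 0.18 0 0 0 0; 0.02 0 0.23 0 0 0 0; 0.02 0 0.27 0 0 0 0; 0.02 0 0.29 0 0 0 0; 0.02 0 0.3 0 0 0 0; 0.02 0 0.3 0 0 0 0; 0.02 0 0.3 0 0 0 0"

```text
time: 17.45
position: [0.4995, -0.2965, 0.0959]
tool_rot: [0.767, 0.642, -0.0, -0.0]
ft_force: [-1.5, 1.9, 2.3]
grip_width: 0.0155
grip_force: 58.0
```

```bash
python3 - <<'E'
from h import *
go((.4999,-.297,.0955),-100)
E
```

```text
move [-0.004  0.005  0.004] [-0.    -0.    -0.001] t 17.45 at [ 0.4995 -0.2965  0.0959] q6 -0.55 F [-1.5  1.9  2.3] w 0.0155 58.0
```

Contact made. Pressing another 1 mm, then opening slowly and retreating.

Request:
move_arm:
  moves: "0 0 0.01 0 0 0 0; 0 0 0.01 0 0 0 0; 0 0 0.01 0 0 0 0.2; 0 0 0.01 0 0 0 0.25; 0 0 0.01 0 0 0 0.35; 0 0 0.01 0 0 0 0.5; 0 0 0.01 0 0 0 0.5; 0 0 0.01 0 0 0 0.5"

```text
time: 18.25
position: [0.4993, -0.2967, 0.0941]
tool_rot: [0.767, 0.642, -0.0, -0.0]
ft_force: [0.4, 0.6, 0.5]
grip_width: 0.0412
grip_force: 0.0
```

Request:
move_arm:
  moves: "0 0 -0.1 0 0 0 0.5; 0 0 -0.3 0 0 0 0.5; 0 0 -0.6 0 0 0 0.5; 0 0 -0.9 0 0 0 0.5; 0 0 -0.9 0 0 0 0.5"

```text
time: 18.75
position: [0.502, -0.2987, 0.1894]
tool_rot: [0.767, 0.642, 0.001, 0.005]
ft_force: [-0.0, -0.8, 0.3]
grip_width: 0.0433
grip_force: 0.0
```

```bash
python3 - <<'E'
from h import *
w=snap("wrist","9"); t=snap("top","9"); s=snap("side","9")
go((.4999,-.297,.0955),-100)
cv2.imwrite("pics/w9.png",w["image"][:,:,::-1]); cv2.imwrite("pics/s9.png",s["image"][:,:,::-1])
# forceps on shelf: tab, pads masks in wrist
im=w["image"].astype(int)
m=(im.max(2)<75)
for r in range(110,260,10):
    x=np.where(m[r,230:400])[0]+230; print(r,[(int(g[0]),int(g[-1])) for g in np.split(x,np.where(np.diff(x)>2)[0]+1) if len(g)>2])
a=np.radians(-100); d=np.array([np.cos(a),np.sin(a),0]); o=np.array([.5005,-.2935,.05])
for nm,q in [("keelrear",-.085*d+[0,0,.006]),("padL",-.07*d+[0,0,.037]),("tabtop",np.array([0,0,.064])),("mouth",.085*d+[0,0,.019]),("fittop",.085*d+[0,0,.085])]:
    print(nm,proj(w,o+q).round(0),proj(s,o+q).round(0),proj(t,o+q).round(0))
g=np.diff(im[90:200,310:318].sum(2).mean(1)); print([(90+int(i),int(g[i])) for i in np.argsort(-abs(g))[:8]])
E
```

```text
move [-0.005  0.009  0.89 ] [-0.    -0.    -0.001] t 18.9 at [ 0.4992 -0.2964  0.1845] q6 -0.55 F [-0.4 -0.1 -0.2] w 0.0435 0.0
110 []
120 [(273, 286), (331, 343)]
130 [(275, 287), (330, 341)]
140 [(276, 289), (329, 340)]
150 [(278, 289), (328, 338)]
160 [(397, 399)]
170 [(384, 386)]
180 [(388, 390)]
190 []
200 [(396, 398)]
210 []
220 [(296, 320)]
230 [(292, 320)]
240 [(294, 323)]
250 [(296, 320)]
keelrear [309. 116.] [332. 189.] [419. 231.]
padL [309. 134.] [334. 175.] [429. 230.]
tabtop [310. 246.] [343. 154.] [465. 233.]
mouth [310. 332.] [352. 156.] [497. 241.]
fittop [310. 379.] [353. 134.] [509. 238.]
[(106, 81), (149, -66), (107, 60), (114, -56), (116, 46), (191, -43), (186, -39), (192, -30)]
```

Pads and keel land within 1 px of the predicted seated position. I'll retreat and check numerically that the fitting hangs upright and the bystanders haven't moved.

Request:
move_arm:
  moves: "0 0 -0.3 0 0 0 0.5; 0.2 0 -0.6 0 0 0 0.5; 0.5 0 -0.8 0 0 0 0.5; 1 0 -0.8 0 0 0 0.5; 1 0 -0.8 0 0 0 0.5; 1 0 -0.8 0 0 0 0.5"

```text
time: 19.5
position: [0.5166, -0.1967, 0.2633]
tool_rot: [0.766, 0.643, -0.001, -0.001]
ft_force: [-0.5, -0.6, -0.4]
grip_width: 0.0437
grip_force: 0.0
```

Request:
move_arm:
  moves: "0.3 0 0 0 0 0 0.5; 0.7 0 0 0 0 0 0.5; 1 0 0 0 0 0 0.5; 1 0 0 0 0 0 0.5; 1 0 0 0 0 0 0.5; 1 0 0 0 0 0 0.5"

```text
time: 20.1
position: [0.5347, -0.1013, 0.2639]
tool_rot: [0.767, 0.641, -0.0, -0.0]
ft_force: [-0.4, -0.4, -0.1]
grip_width: 0.0436
grip_force: 0.0
```

```bash
python3 - <<'E'
from h import *
t=snap("top","A"); s=snap("side","A"); t0=load("top0"); s0=load("side0")
for n,c,c0,P in (("top",t,t0,None),("side",s,s0,None)):
    df=np.abs(c["image"].astype(int)-c0["image"]).sum(2)>70
    k,l,st,ce=cv2.connectedComponentsWithStats(df.astype(np.uint8))
    print(n,[(st[i,:4].tolist(),int(st[i,4])) for i in range(1,k) if st[i,4]>25])
# fitting upright: rows in side view, diff columns
df=np.abs(s["image"].astype(int)-s0["image"]).sum(2)>50
for r in range(126,186,4): x=np.where(df[r,325:385])[0]+325; print(r,x.min() if len(x) else None,x.max() if len(x) else None,len(x))
a=np.radians(-100); d=np.array([np.cos(a),np.sin(a),0]); o=np.array([.5005,-.2935,.05])
for z in (.0,.02,.04,.085): print(z,[proj(s,o+.085*d+e+[0,0,z]).round(1).tolist() for e in (np.zeros(3),)])
E
```

```text
top [([0, 0, 640, 480], 237172), ([398, 113, 12, 18], 71), ([389, 125, 11, 12], 53), ([269, 129, 90, 28], 709), ([369, 131, 11, 14], 68), ([231, 152, 16, 6], 56), ([136, 190, 13, 22], 142), ([348, 207, 6, 16], 37), ([412, 229, 5, 9], 38), ([420, 230, 8, 6], 32), ([503, 235, 11, 9], 81), ([477, 236, 6, 11], 27), ([484, 238, 5, 13], 39), ([475, 258, 7, 8], 26), ([314, 272, 8, 7], 29)]
side [([263, 0, 102, 136], 5306), ([490, 0, 150, 250], 20040), ([322, 133, 38, 60], 960), ([259, 205, 26, 37], 423), ([320, 206, 73, 29], 1098), ([547, 228, 19, 27], 114), ([480, 232, 120, 79], 2585), ([568, 232, 13, 9], 57), ([559, 249, 22, 14], 106), ([618, 256, 8, 7], 31), ([509, 282, 131, 198], 9814), ([598, 298, 16, 6], 50), ([261, 306, 99, 64], 2263), ([473, 359, 31, 40], 751), ([454, 438, 62, 42], 888)]
126 325 330 6
130 325 330 6
134 325 355 11
138 346 357 12
142 346 357 12
146 347 357 11
150 347 356 10
154 339 359 21
158 338 359 19
162 338 354 16
166 336 352 15
170 336 353 17
174 325 358 28
178 325 349 24
182 325 346 19
0.0 [[351.9, 162.1]]
0.02 [[352.1, 155.6]]
0.04 [[352.3, 148.9]]
0.085 [[352.7, 133.6]]
```

```bash
python3 -c "
from rig import robot
print(robot.hand_in())"
```

```text
the job is handed in; nothing more can be done
None
```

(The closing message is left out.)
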